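# Take the spray tube out of its push-fit and stand it in the rack

## Task

The orange spray tube is held by a push-fit in the air manifold: press the blue release ring well down, but not hard against its stop, keep it down while you grip the tube, and draw the tube straight up and out without forcing it. Then stand the tube, foot down and fully home, in the free hole of the wooden rack and let go of it, leaving the spare tube and the other things on the bench where they are.

Things in the scene. Friction and masses are not known exactly. Their poses are not given: they have to be found in the camera images.
- manifold: Fixed aluminium bar, 56 mm (its x) by 190 mm (its y) by 30 mm high, flat on the table; brass inlet at its +y end, gauge at its -y end (237 mm over all). Origin: centre of its underside. Three push-fit fittings stand in a row along its y, 65 mm apart: the middle one, over the origin, holds the orange tube; the outer two are blanked (black rings 44 mm across, plugs up to 81 mm high).
- fitting_top (a point): Point fixed on the manifold: centre of the rim of the middle fitting's white body (34 mm across, 20 mm bore), 56 mm above the table, on the tube's axis. Above it is the flat blue release ring: 44 mm across, 20 mm bore, 5 mm thick. The ring's own height is not measured: its top lies anywhere from 13 to 33 mm above this point, to be found by touch or sight. Over 30 N on the fitting damages it.
- ring_stroke (a point): On the same axis, 79 mm above the table: mean height of the ring's top. The ring is sprung: 3 N starts it, then 1.2 N/mm; at 6 mm (10 N) it frees the tube, the hard stop is at 8 mm (12.5 N). Let up, it locks again; but grip the tube while the ring is down and raise both together, and the tube's bead is past the inner jaws before they shut. The tube then drags, up to 15 N, over 15 mm.
- tube_mid (a point): Centre (half-way up) of the loose, rigid orange spray tube: 90 mm long, 14 mm across, about 40 g, z up along it to a brass tip (top 7 mm taper to 8 mm across). A brass bead 18 mm across lies 6 to 11 mm above its foot. It starts upright in the middle fitting, foot 30 mm and tip 120 mm above the table; drawn up 60 mm it is clear of the ring. Over 30 N between tube and fitting does damage.
- rack_socket (a point): Centre of the mouth of the free hole in the fixed wooden rack: 21 mm across, 28 mm deep, flat floor; mouth 40 mm above the table. The rack is 70 mm (this frame's x) by 150 mm (its y) by 40 mm high; this hole lies 37 mm from its middle toward +y, the other, holding the white spare tube, 74 mm from this one toward -y. A tube fully home has its centre 17 mm above this point.
- spare_mid (a point): Centre of the white spare tube, shaped as the orange one (90 mm long, 14 mm across), standing loose in the other hole of the rack; leave it alone.
- globe_a: White porcelain globe vase, 92 mm across, 89 mm high, loose; origin at the centre of its underside. Leave alone.
- globe_b: Another such white porcelain globe vase, 92 mm across, 89 mm high, loose; origin at the centre of its underside. Leave alone.
- glaze_jar: Glaze jar with a white cap, 64 mm across, 85 mm high, loose; origin at the centre of its underside. Leave alone.
- cup: Terracotta cup, 72 mm across, 80 mm high, loose; origin at the centre of its underside. Leave alone.
- brush: Brush, 190 mm long, lying along its x, loose, about 20 mm high. Leave alone.
Mind the look-alikes: they are no part of the job. There is more than one size of the manifold; the job needs the larger.

How it is judged:
On the way:
1. the orange tube is drawn up out of the fitting, at least 55 mm above where it stood (z of tube_mid in the frame of manifold above 0.13 m), for 0.1 s.
At the end, for the whole second after the job is handed in: The orange tube stands at rest, foot down, in the free hole of the rack: its centre within 9 mm of the hole's axis and within 3 mm of its fully seated height (17 mm above the mouth), upright to 0.17 rad (horizontal distance between tube_mid and rack_socket below 0.009 m and z of tube_mid in the frame of rack_socket between 0.014 and 0.02 m and angle between tube_mid's own z axis and vertical below 0.17 rad and linear speed of tube below 0.02 m/s); the robot touches nothing.
It fails at once if more than 30 N pressed on the manifold or its fitting by the robot (contact force between any of the fingers, the arm and manifold above 30 N).
It fails at once if the tube forced against the fitting with more than 30 N (contact force between tube and manifold above 30 N).
It fails at once if the spare tube or another thing on the bench moved by more than 25 mm (distance of any of spare_mid, globe_a, globe_b, glaze_jar, cup, brush from where it was at the start of the episode above 0.025 m).
It also fails if it takes over 64 s, if anything falls off the work surface, if the arm or the gripper's body presses on something with over 40 N, if the wrist force passes 120 N, or if a joint passes its speed limit or range.

## Robot

A 6-joint arm with a two-finger parallel gripper is mounted at the origin on the work surface. World frame = base frame: x ahead of the robot, y to its left, z up, the work surface at z = 0. Lengths are in m, angles in rad, forces in N, time in s.
With the tool pointing down it reaches from about 0.35 to 0.775 m from the base axis. Payload 7.3 kg.
Tool frame: the origin (TCP) lies at the centre of the arm's flange, where the gripper is bolted on; the fingertips stand 178 mm ahead of it and the grasp point (between the pads) lies robot.pinch_z ahead of it (robot.pinch_z is the distance from the TCP to the grasp point, in m); x points along the fingers, z is the direction in which the jaws open and shut, and the axes are right-handed (so a half turn about x gives the same grasp; the last joint's range is limited). The gripper opens to 92 mm and grips with 3 to 60 N. Pads are 19 mm wide; open, the fingers measure 130 mm over their backs; the gripper's body (75 mm by 190 mm) begins 47 mm behind the grasp point.
Start: joints at [1.138, 0.342, 1.524, -0, 1.275, -0.146], TCP at [0.148, 0.504, 0.405] pointing down, gripper open.
Joint ranges: [-2.53, 2.53], [-0.77, 2.02], [0.04, 2.7], [-1, 4.14], [0.28, 2.66], [-3.11, 3.11]. Speed limits (rad/s): [2.57, 2.57, 3.14, 3.14, 3.14, 3.14].

## Interface

Orientations are given as [roll, pitch, yaw] about the fixed x, y, z axes, in that order (R = Rz(yaw) Ry(pitch) Rx(roll)).
In Python, from cell import robot gives the robot as it stands.
- The arm moves only by the shell command python3 -m jog 'ROWS' [FORCE]. ROWS is JSON, a list of rows, each an object of numbers: "fingers": the closure, from 0 (fully open) to 1 (shut); "x", "y", "z": the shift along the tool's x, y, z in cm; "spin": the turn about the tool's x in degrees. A call has 1 to 5 rows; each row is the pose to reach, as a shift and turn from the pose commanded when the call began, along the tool's axes at that moment; what a row does not reach only later rows make up. A row lasts 1/8 s, in which the tool goes at most 62.5 mm and 10.7 degrees, less where a joint would pass 70% of its speed; a pose out of reach is approached as far as the arm can. A call with a gripper value outside its range is refused whole. The fingers move at their own pace and stop on an object; FORCE is the grip in N (left out, the last holds). Time passes only in rows, so rows that repeat a pose let the fingers close. It gives the time, the measured TCP pose, the force and the opening at its end, in the units of the state.
- robot.observe(): the state, without advancing time (a new reading comes with each control period).
- robot.read_camera(name): name is "scene" or "top" or "wrist"; returns a dict with "color" (400x640x3 uint8, red, green, blue), "mtx" (3x3 intrinsics, pixels), "view" (4x4, takes a point from world to camera coordinates); the wrist camera has in their place "T_tool_cam" (4x4, takes a point from camera to tool coordinates, whose origin is the TCP and whose axes are the tool frame's). Camera axes: x right, y down, z forward; pixel columns grow to the right and rows downward; lengths in m; the calibration is good to about 2 mm. A picture is of the moment at which its call begins: read the wrist's pose just before it. There is no depth.
- robot.hand_in(): hands the job in, once; it reports no verdict.
Trained networks look in a picture, given as the dict that the camera call returned (one of the last four; its "shot" number tells which), for a name from the list of things; names that differ only in an ending like _2 or _b are one class to them, and where a whole thing is asked for, a point or a joint stands for the part that bears it (a point fixed in the world has none). Each returns a list of dicts, best first, with "conf" (0 to 1); they miss things now and then, are a little off and sometimes report something else, mostly with a low value. They report only what shows in the picture. A call takes as long as a camera call. They do not tell look-alikes from the thing itself.
- robot.look_for(target, picture): "xy" ([column, row] in pixels, amid what is visible of it).
The state is a dict: "time": time; "qpos": joint angles; "qvel": joint speeds; "joint_efforts": joint torques, N m; "tool_pos": TCP position; "tool_rot": TCP orientation; "contact_force": force on the tool from outside, world axes, zero at the start; "torque": the same for the moment, N m; "opening": finger opening in m.
Only numpy, scipy, OpenCV 4.12 (cv2) and the standard library are available. Lean on these libraries where they do the work, as an engineer would, in place of code of your own. Each camera call takes 0.05 s, during which the arm holds its last target. There are 200 camera calls.

## Working session

There is one attempt and no reset: what is moved stays moved. The work goes in short steps, Python scripts to look and compute and a shell command to move; the robot and the scene stay as the last step left them, time stands still between calls to the robot, and variables do not carry over. Pictures are saved under pics/ and viewed, on a budget of 10 in all, crops included, one or two more only if the job needs it, and the job is handed in when it is done.

```bash
ls; mkdir -p pics; cat > h.py <<'E'
import numpy as np,cv2
from cell import robot
from scipy.spatial.transform import Rotation as R
def ray(p,uv):
    K=np.array(p["mtx"]);d=np.linalg.inv(K)@[uv[0],uv[1],1]
    if "view" in p:
        V=np.array(p["view"]);return -V[:3,:3].T@V[:3,3],V[:3,:3].T@d
    T=np.array(p["T_tool_cam"]);W=p["W"];M=W@T
    return M[:3,3],M[:3,:3]@d
def tool():
    s=robot.observe();W=np.eye(4);W[:3,:3]=R.from_euler('xyz',s["tool_rot"]).as_matrix();W[:3,3]=s["tool_pos"];return W
def cam(n):
    W=tool();p=robot.read_camera(n);p["W"]=W;return p
def atz(p,uv,z):
    c,d=ray(p,uv);return c+d*(z-c[2])/d[2]
def proj(p,X):
    X=np.append(X,1)
    V=np.array(p["view"]) if "view" in p else np.linalg.inv(p["W"]@np.array(p["T_tool_cam"]))
    q=np.array(p["mtx"])@(V@X)[:3];return q[:2]/q[2]
def save(p,n): cv2.imwrite("pics/"+n+".png",cv2.cvtColor(p["color"],cv2.COLOR_RGB2BGR))
E
python3 - <<'E'
from h import *
print(robot.pinch_z);s=robot.observe();print(s);print(tool().round(3))
Z=dict(manifold=.03,fitting_top=.056,ring_stroke=.079,tube_mid=.075,rack_socket=.04,spare_mid=.057,globe_a=.045,glaze_jar=.05,cup=.05,brush=.01)
for n in("top","scene"):
    p=cam(n);save(p,n)
    for k,z in Z.items():
        for r in robot.look_for(k,p)[:3]: print(n,k,np.round(r["xy"]),round(r["conf"],2),atz(p,r["xy"],z).round(3))
E
```

```text
pics
0.1592
{'time': 0.0, 'qpos': array([ 1.13802913e+00,  3.42724134e-01,  1.52503638e+00, -3.19872244e-06,
        1.27538962e+00, -1.45997739e-01]), 'qvel': array([-0.00027141,  0.00115241,  0.00142717, -0.00031605,  0.00145881,
       -0.00019735]), 'joint_efforts': array([-8.28740008e-05, -4.31245816e+01, -2.44216669e+01,  7.17364135e-02,
        5.59779222e-02, -1.17519794e-04]), 'tool_pos': array([0.14841769, 0.50343883, 0.40403726]), 'tool_rot': array([ 2.99755881,  1.56923885, -2.0015987 ]), 'contact_force': array([-0.02372127, -0.06828882,  0.10105955]), 'torque': array([0.05774755, 0.01105998, 0.02567034]), 'opening': 0.09149553345008876}
[[-0.001 -0.959  0.283  0.148]
 [-0.001  0.283  0.959  0.503]
 [-1.     0.    -0.002  0.404]
 [ 0.     0.     0.     1.   ]]
top manifold [233. 258.] 0.87 [0.36  0.239 0.03 ]
top manifold [255. 193.] 0.64 [0.551 0.182 0.03 ]
top fitting_top [238. 256.] 0.84 [0.366 0.22  0.056]
top fitting_top [252. 197.] 0.65 [0.538 0.187 0.056]
top ring_stroke [257. 191.] 0.78 [0.551 0.169 0.079]
top ring_stroke [236. 258.] 0.75 [0.362 0.224 0.079]
top r
[... 558 characters left out ...]
 0.056]
scene ring_stroke [386. 194.] 0.98 [0.605 0.113 0.079]
scene ring_stroke [350. 159.] 0.58 [0.42  0.171 0.079]
scene ring_stroke [290. 297.] 0.5 [ 0.732 -0.27   0.079]
scene rack_socket [263. 252.] 0.56 [ 0.55  -0.208  0.04 ]
scene spare_mid [245. 240.] 0.75 [ 0.508 -0.223  0.057]
scene globe_a [288. 300.] 0.93 [ 0.707 -0.256  0.045]
scene globe_a [386. 240.] 0.61 [0.703 0.015 0.045]
scene glaze_jar [463. 201.] 0.66 [0.722 0.263 0.05 ]
scene glaze_jar [160. 278.] 0.34 [ 0.494 -0.416  0.05 ]
scene cup [416. 148.] 0.75 [0.46  0.395 0.05 ]
scene cup [160. 278.] 0.59 [ 0.492 -0.415  0.05 ]
scene cup [243. 240.] 0.58 [ 0.497 -0.222  0.05 ]
scene brush [161. 276.] 0.9 [ 0.44  -0.396  0.01 ]
```

```bash
python3 -c "
import cv2
a=cv2.imread('pics/top.png')[100:300,140:480];b=cv2.imread('pics/scene.png')[110:330,140:500]
cv2.imwrite('pics/top_c.png',cv2.resize(a,None,fx=2.3,fy=2.3,interpolation=2));cv2.imwrite('pics/scene_c.png',cv2.resize(b,None,fx=2.2,fy=2.2,interpolation=2))"
```

```text
(no output)
```

View pics/top_c.png

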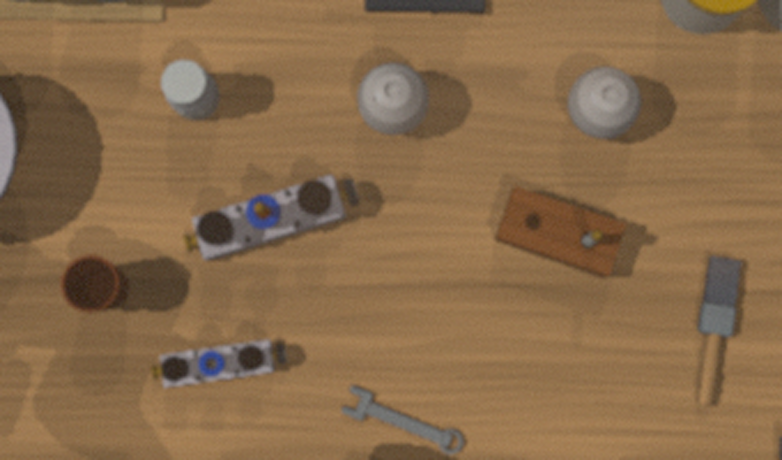

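View pics/scene_c.png

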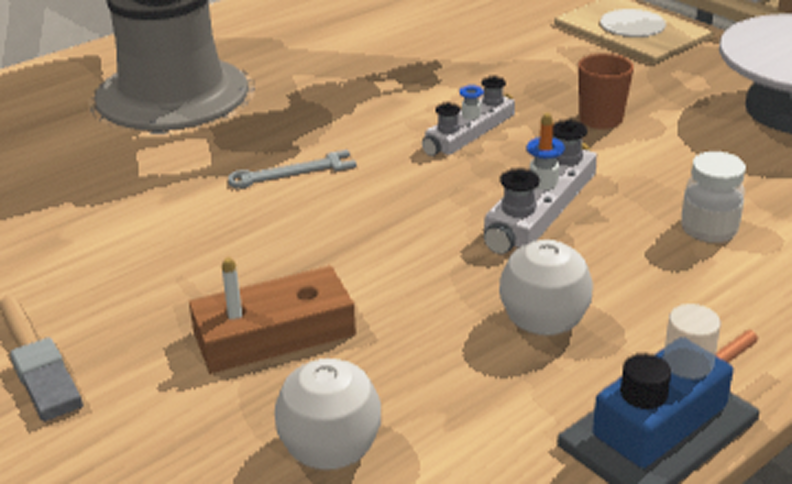

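The larger manifold is the one at about (0.55, 0.17); its orange tube shows at top px ~(254,192). The free hole is at top px ~(372,196), with globe_a just behind the manifold. I'll move over the manifold with the jaws across its row.

```bash
python3 -m jog '[{"y":-24,"z":-10.3,"spin":11},{"y":-24,"z":-10.3,"spin":22},{"y":-24,"z":-10.3,"spin":33},{"y":-24,"z":-10.3,"spin":44},{"y":-24,"z":-10.3,"spin":53}]'
python3 - <<'E'
from h import *
W=tool();print(W.round(3))
d=np.array([.545,.172,.38])-W[:3,3];print("tool shift cm",(W[:3,:3].T@d*100).round(1))
E
```

```text
[[ 0.    -0.959  0.283  0.148]
 [ 0.     0.283  0.959  0.504]
 [-1.     0.     0.     0.405]
 [ 0.     0.     0.     1.   ]]
tool shift cm [  2.5 -47.4 -20.6]$[0]: bad value
```

```bash
python3 -m jog '[{"fingers":0,"x":0,"y":-24,"z":-10.3,"spin":11},{"fingers":0,"x":0,"y":-24,"z":-10.3,"spin":22},{"fingers":0,"x":0,"y":-24,"z":-10.3,"spin":33},{"fingers":0,"x":0,"y":-24,"z":-10.3,"spin":44},{"fingers":0,"x":0,"y":-24,"z":-10.3,"spin":53}]'
python3 - <<'E'
from h import *
W=tool();print(W.round(3))
d=np.array([.545,.172,.38])-W[:3,3];print("tool shift cm",(W[:3,:3].T@d*100).round(1))
E
```

```text
time: 1.72
tool_pos: [0.3521, 0.3345, 0.4048]
tool_rot: [-0.658, 1.57, -0.31]
contact_force: [-1.1, -0.3, 0.4]
opening: 0.0917
[[ 0.001 -0.341  0.94   0.352]
 [-0.     0.94   0.341  0.335]
 [-1.    -0.001  0.001  0.405]
 [ 0.     0.     0.     1.   ]]
tool shift cm [  2.5 -21.9  12.6]
```

```bash
python3 -m jog '[{"fingers":0,"x":2.5,"y":-21.9,"z":12.6,"spin":3},{"fingers":0,"x":2.5,"y":-21.9,"z":12.6,"spin":3},{"fingers":0,"x":2.5,"y":-21.9,"z":12.6,"spin":3},{"fingers":0,"x":2.5,"y":-21.9,"z":12.6,"spin":3},{"fingers":0,"x":2.5,"y":-21.9,"z":12.6,"spin":3}]'
python3 - <<'E'
from h import *
W=tool();print(W.round(3))
p=cam("wrist");save(p,"w1")
print(np.array(p["T_tool_cam"]).round(3),p["mtx"])
for k,z in dict(manifold=.03,ring_stroke=.079,tube_mid=.09).items():
    for r in robot.look_for(k,p)[:3]: print(k,np.round(r["xy"]),round(r["conf"],2),atz(p,r["xy"],z).round(3))
for n in("top","scene"):
    p=cam(n)
    for k in("ring_stroke","rack_socket","tube_mid"):
        for r in robot.look_for(k,p)[:2]: print(n,k,np.round(r["xy"]),round(r["conf"],2),atz(p,r["xy"],.079).round(3))
E
```

```text
time: 2.35
tool_pos: [0.5469, 0.1731, 0.3786]
tool_rot: [-2.41, 1.57, -2.109]
contact_force: [-0.7, -0.1, 0.2]
opening: 0.0919
[[-0.    -0.297  0.955  0.547]
 [-0.001  0.955  0.297  0.173]
 [-1.    -0.001 -0.001  0.379]
 [ 0.     0.     0.     1.   ]]
[[ 0.    -0.302  0.953  0.02 ]
 [-0.001 -0.953 -0.302  0.082]
 [ 1.    -0.001 -0.001 -0.   ]
 [ 0.     0.     0.     1.   ]] [[283.50313607   0.         312.24136235]
 [  0.         283.50313607 200.97838491]
 [  0.           0.           1.        ]]
manifold [318. 168.] 0.77 [0.547 0.192 0.03 ]
manifold [168.  69.] 0.64 [0.363 0.246 0.03 ]
ring_stroke [316. 167.] 0.91 [0.542 0.201 0.079]
ring_stroke [171.  72.] 0.64 [0.39  0.245 0.079]
ring_stroke [317. 193.] 0.35 [0.55  0.176 0.079]
tube_mid [316. 193.] 0.53 [0.549 0.179 0.09 ]
top ring_stroke [273. 187.] 0.9 [0.563 0.124 0.079]
top rack_socket [382. 202.] 0.76 [ 0.524 -0.187  0.079]
scene ring_stroke [354. 160.] 0.65 [0.431 0.174 0.079]
scene ring_stroke [384. 194.] 0.58 [0.605 0.108 0.079]
scene rack_socket [261. 254.] 0.67 [ 0.596 -0.24   0.079]
```

View pics/w1.png

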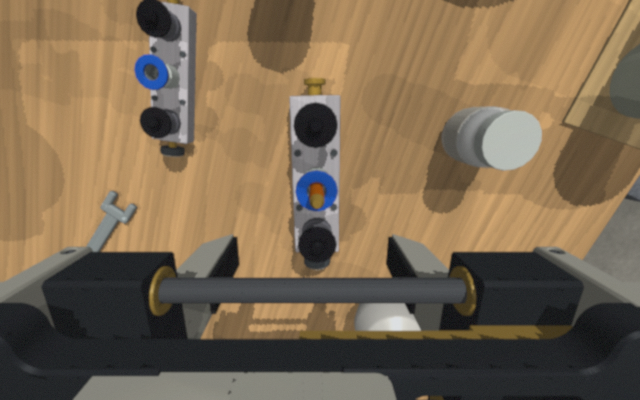

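The wrist view shows the ring at (316,190), the tip at about (317,202) and the black blanks at (315,124) and (317,243). The jaws lie square across the row. Next I segment the ring and the tip for a fine position.

```bash
cat >> h.py <<'E'
def blob(mask,near,rad=40):
    n,l,st,c=cv2.connectedComponentsWithStats(mask.astype(np.uint8))
    k=[i for i in range(1,n) if st[i,4]>8 and np.hypot(*(c[i]-near))<rad]
    i=max(k,key=lambda i:st[i,4]);return c[i],st[i],l==i
E
python3 - <<'E'
from h import *
p=cam("wrist");im=p["color"];hsv=cv2.cvtColor(im,cv2.COLOR_RGB2HSV);h,s,v=cv2.split(hsv)
c,st,m=blob((h>100)&(h<130)&(s>120),(316,190))
hull=cv2.convexHull(np.argwhere(m)[:,::-1].astype(np.int32));e=cv2.fitEllipse(hull);print("blue",c,st,e)
for z in(.069,.079,.089):print(atz(p,e[0],z).round(4), np.linalg.norm(atz(p,(e[0][0]+e[1][1]/2,e[0][1]),z)-atz(p,(e[0][0]-e[1][1]/2,e[0][1]),z)))
print(im[184:214,317].tolist())
for k in((315,124),(317,243)):
    c,st,_=blob((v<70)&(np.arange(400)[:,None]<262),k,25);print(c,st,atz(p,c,.075))
W=p["W"];print(W[:3,3])
E
```

```text
blue [317.18128655 191.98245614] [297 175  41  39 855] ((317.2041320800781, 194.2129364013672), (39.53919219970703, 40.50471115112305), 78.13681030273438)
[0.5495 0.1755 0.069 ] 0.043226437359800286
[0.5484 0.1782 0.079 ] 0.04173910367591877
[0.5474 0.1809 0.089 ] 0.04025176999203736
[[30, 67, 141], [53, 61, 113], [84, 54, 65], [118, 62, 32], [139, 71, 10], [147, 76, 15], [145, 74, 10], [147, 76, 15], [146, 74, 10], [148, 77, 16], [146, 75, 10], [146, 76, 15], [143, 76, 15], [137, 84, 29], [131, 95, 38], [131, 105, 47], [133, 109, 50], [133, 108, 48], [132, 106, 45], [134, 108, 49], [136, 111, 50], [140, 113, 49], [140, 115, 53], [138, 113, 51], [138, 114, 53], [139, 113, 53], [137, 112, 52], [126, 104, 56], [96, 85, 81], [63, 72, 106]]
[316.69929577 129.4084507 ] [ 296  108   42   44 1420] [0.52816957 0.23960634 0.075     ]
[316.67739053 243.82126899] [ 299  221   37   41 1119] [0.56580228 0.12260615 0.075     ]
[0.54416312 0.17652974 0.37994966]
```

```bash
cat >> h.py <<'E'
def tipfind(p,near,rad=40):
    # brass tip blob (yellowish) and its centroid
    h,s,v=cv2.split(cv2.cvtColor(p["color"],cv2.COLOR_RGB2HSV))
    return blob((h>=17)&(h<32)&(s>120)&(v>90),near,rad)
def settle():
    P=[]
    for i in range(4):
        p=cam("wrist");P.append(p["W"])
    p["W"]=np.mean(P,0);print("tcp",[w[:3,3].round(4).tolist() for w in P]);return p
E
python3 - <<'E'
from h import *
p=settle()
c,st,m=tipfind(p,(317,204),15);print(c,st)
for z in(.117,.12):print(atz(p,c,z))
print(atz(p,(317.2,206),.12))
print(p["W"].round(4))
a=atz(p,(316.7,129.4),.058);b=atz(p,(316.7,243.8),.058);print((a+b)/2,np.linalg.norm(a-b),np.degrees(np.arctan2(a[1]-b[1],a[0]-b[0])))
E
```

```text
tcp [[0.5443, 0.1764, 0.3799], [0.5443, 0.1763, 0.3798], [0.5444, 0.1762, 0.3798], [0.5444, 0.1762, 0.3797]]
[317.72992701 203.65693431] [312 197  12  14 137]
[0.54770794 0.18002743 0.117     ]
[0.54735495 0.18094441 0.12      ]
[0.54757894 0.17871173 0.12      ]
[[ 1.000e-04 -3.021e-01  9.533e-01  5.443e-01]
 [ 1.000e-04  9.533e-01  3.021e-01  1.763e-01]
 [-1.000e+00  1.000e-04  1.000e-04  3.798e-01]
 [ 0.000e+00  0.000e+00  0.000e+00  1.000e+00]]
[0.54877637 0.17650709 0.058     ] 0.13015977372041446 107.81318930772753
```

```bash
python3 -m jog '[{"fingers":0.6,"x":3,"y":0.1,"z":0.4,"spin":0},{"fingers":0.6,"x":5,"y":0.1,"z":0.4,"spin":0},{"fingers":0.6,"x":5,"y":0.1,"z":0.4,"spin":0},{"fingers":0.6,"x":5,"y":0.1,"z":0.4,"spin":0}]' 35
python3 - <<'E'
from h import *
p=settle();save(p,"w2");print(robot.observe()["contact_force"],robot.observe()["opening"])
W=p["W"]
print("expected tip px",proj(p,np.array([.5478,.179,.12])),"on tool axis",proj(p,np.append(W[:2,3],.12)))
c,st,m=tipfind(p,proj(p,np.array([.5478,.179,.117])),30);print(c,st,atz(p,c,.117),atz(p,c,.12))
E
```

```text
time: 3.7
tool_pos: [0.5483, 0.1783, 0.3306]
tool_rot: [-0.082, 1.569, 0.224]
contact_force: [-0.5, -0.0, 0.3]
opening: 0.0563
tcp [[0.5483, 0.1783, 0.3306], [0.5483, 0.1783, 0.3308], [0.5483, 0.1783, 0.3309], [0.5482, 0.1783, 0.3308]]
[-0.23452619 -0.43583232 -0.53061663] 0.04062648555327168
expected tip px [312.25897291 228.14917618] on tool axis [312.55342123 229.1814546 ]
[313.03211009 225.18807339] [306 217  15  18 218] [0.54802141 0.18020217 0.117     ] [0.54763556 0.18138053 0.12      ]
```

View pics/w2.png

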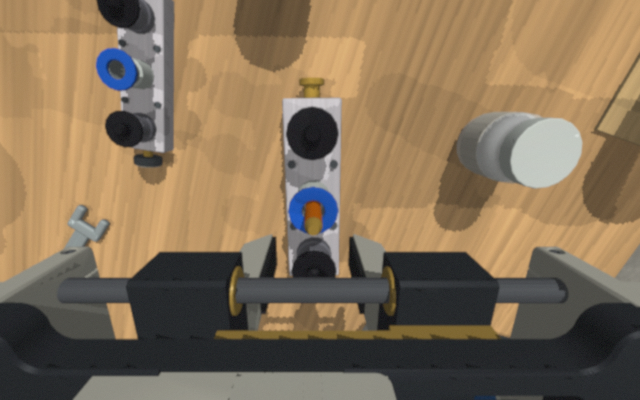

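The tip is centred between the fingers: tip column 313, gap centre 312.7. I'll narrow the gap and go down to just above the ring's highest possible height.

```bash
python3 -m jog '[{"fingers":0.72,"x":0,"y":0,"z":0,"spin":0},{"fingers":0.72,"x":1,"y":0,"z":0,"spin":0},{"fingers":0.72,"x":3,"y":0,"z":0,"spin":0},{"fingers":0.72,"x":5.5,"y":0,"z":0,"spin":0},{"fingers":0.72,"x":5.5,"y":0,"z":0,"spin":0}]'
python3 - <<'E'
from h import *
p=settle();o=robot.observe();print(o["contact_force"],o["opening"],"tips z",o["tool_pos"][2]-.178)
E
```

```text
time: 4.53
tool_pos: [0.5473, 0.1781, 0.2725]
tool_rot: [3.01, 1.566, -2.966]
contact_force: [0.4, 0.8, 0.4]
opening: 0.0255
tcp [[0.5473, 0.1781, 0.2725], [0.5478, 0.1782, 0.2739], [0.5481, 0.1783, 0.2749], [0.5483, 0.1783, 0.2754]]
[-0.09702123  0.07344041  1.0035613 ] 0.025965626543892797 tips z 0.09771385400265431
```

```bash
for i in 1; do python3 -m jog '[{"fingers":0.72,"x":0.8,"y":0,"z":0,"spin":0},{"fingers":0.72,"x":0.8,"y":0,"z":0,"spin":0},{"fingers":0.72,"x":0.8,"y":0,"z":0,"spin":0}]'; done
python3 -m jog '[{"fingers":0.72,"x":0.4,"y":0,"z":0,"spin":0},{"fingers":0.72,"x":0.4,"y":0,"z":0,"spin":0},{"fingers":0.72,"x":0.4,"y":0,"z":0,"spin":0}]'
```

```text
time: 5.1
tool_pos: [0.548, 0.1783, 0.2668]
tool_rot: [0.325, 1.571, 0.632]
contact_force: [0.7, 0.0, 1.0]
opening: 0.0256
time: 5.48
tool_pos: [0.548, 0.1783, 0.2627]
tool_rot: [2.319, 1.571, 2.626]
contact_force: [0.6, -0.4, -0.4]
opening: 0.026
```

Tips are at 84.7 mm with no contact.

```bash
python3 -m jog '[{"fingers":0.72,"x":0.4,"y":0,"z":0,"spin":0},{"fingers":0.72,"x":0.4,"y":0,"z":0,"spin":0},{"fingers":0.72,"x":0.4,"y":0,"z":0,"spin":0}]'
```

```text
time: 5.85
tool_pos: [0.548, 0.1783, 0.2587]
tool_rot: [2.373, 1.571, 2.68]
contact_force: [0.1, -0.6, 1.0]
opening: 0.0259
```

```bash
python3 -m jog '[{"fingers":0.72,"x":0.3,"y":0,"z":0,"spin":0},{"fingers":0.72,"x":0.3,"y":0,"z":0,"spin":0},{"fingers":0.72,"x":0.3,"y":0,"z":0,"spin":0}]'
```

```text
time: 6.22
tool_pos: [0.5481, 0.1783, 0.2562]
tool_rot: [-0.036, 1.57, 0.271]
contact_force: [-0.9, -0.7, 4.2]
opening: 0.0259
```

```bash
python3 -m jog '[{"fingers":0.72,"x":0.5,"y":0,"z":0,"spin":0},{"fingers":0.72,"x":0.5,"y":0,"z":0,"spin":0},{"fingers":0.72,"x":0.5,"y":0,"z":0,"spin":0}]'
python3 - <<'E'
from h import *
F=[];Z=[]
for i in range(5): cam("wrist");o=robot.observe();F.append(o["contact_force"]);Z.append(o["tool_pos"][2])
print(np.round(F,1).tolist(),np.mean(F,0),np.round(Z,4))
E
```

```text
time: 6.6
tool_pos: [0.5482, 0.1783, 0.2518]
tool_rot: [-0.078, 1.569, 0.228]
contact_force: [-1.5, 0.6, 10.5]
opening: 0.0258
[[-0.8, -0.6, 9.7], [-0.8, -0.4, 10.6], [-1.5, 0.9, 10.3], [-1.7, -0.8, 10.4], [-2.1, -0.0, 9.7]] [-1.38721476 -0.17241145 10.10976307] [0.2518 0.2518 0.2518 0.2518 0.2518]
```

```bash
python3 -m jog '[{"fingers":0.72,"x":0.13,"y":0,"z":0,"spin":0},{"fingers":0.72,"x":0.13,"y":0,"z":0,"spin":0}]'
python3 - <<'E'
from h import *
F=[]
for i in range(4): cam("wrist");o=robot.observe();F.append(o["contact_force"])
print(np.mean(F,0),o["tool_pos"])
E
python3 -m jog '[{"fingers":0.78,"x":0.13,"y":0,"z":0,"spin":0}]' >/dev/null; true
```

```text
time: 7.1
tool_pos: [0.5482, 0.1783, 0.2506]
tool_rot: [-0.081, 1.569, 0.226]
contact_force: [-3.4, -0.6, 10.5]
opening: 0.0253
[-2.07044054 -0.26224375 11.13834274] [0.54815618 0.17834303 0.25068815]
```

That last call wrongly pressed a further 1.3 mm, so I'm backing it off.

```bash
python3 -m jog '[{"fingers":0.78,"x":-0.12,"y":0,"z":0,"spin":0},{"fingers":0.78,"x":-0.12,"y":0,"z":0,"spin":0}]'
python3 - <<'E'
from h import *
F=[]
for i in range(4): cam("wrist");o=robot.observe();F.append(o["contact_force"])
print(np.mean(F,0),o["tool_pos"],o["opening"])
E
```

```text
time: 7.68
tool_pos: [0.547, 0.178, 0.25]
tool_rot: [3.123, 1.568, -2.853]
contact_force: [-6.5, -2.3, 12.5]
opening: 0.0204
[-6.32451532 -2.24729366 12.13568514] [0.5470161  0.17801678 0.24992474] 0.020634131543067247
```

```bash
python3 - <<'E'
from h import *
p=cam("wrist");save(p,"w3");cv2.imwrite("pics/w3c.png",cv2.cvtColor(cv2.resize(p["color"][180:330,210:420],None,fx=3.7,fy=3.7,interpolation=2),cv2.COLOR_RGB2BGR))
p=cam("scene");save(p,"s3")
o=robot.observe();print(o["contact_force"],o["torque"],o["tool_pos"])
E
```

```text
[-7.25540941 -2.55303414 12.46190059] [-0.48309939  1.33534535  0.07128066] [0.54704275 0.17802752 0.24996473]
```

View pics/w3c.png

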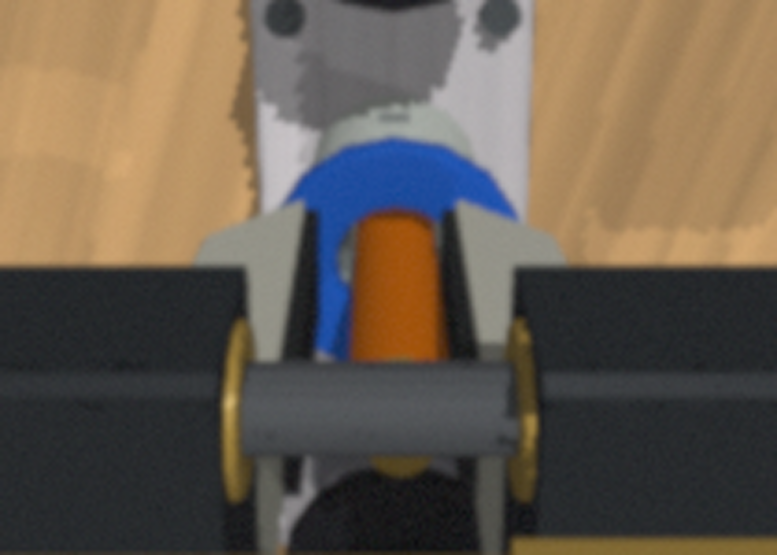

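The crop shows the tube right of the gap's centre (gaps about 37 px left, 10 px right). Finger friction on the ring has pulled the tool about 1 mm toward -x. I'll lift off, shift about 0.7 mm along +z, narrow the gap to about 19 mm in free air, and press again.

```bash
python3 -m jog '[{"fingers":0.75,"x":-0.6,"y":0,"z":0,"spin":0},{"fingers":0.75,"x":-1.2,"y":0,"z":0.07,"spin":0},{"fingers":0.79,"x":-1.2,"y":0,"z":0.07,"spin":0},{"fingers":0.79,"x":-1.2,"y":0,"z":0.07,"spin":0}]'
python3 - <<'E'
from h import *
p=settle();o=robot.observe();print(o["contact_force"],o["tool_pos"],o["opening"])
save(p,"w4");cv2.imwrite("pics/w4c.png",cv2.cvtColor(cv2.resize(p["color"][180:330,210:420],None,fx=3.7,fy=3.7,interpolation=2),cv2.COLOR_RGB2BGR))
E
```

```text
time: 8.48
tool_pos: [0.5486, 0.1785, 0.2608]
tool_rot: [2.838, 1.57, -3.138]
contact_force: [-0.5, -0.5, 0.2]
opening: 0.0195
tcp [[0.5486, 0.1785, 0.2608], [0.5486, 0.1785, 0.2608], [0.5486, 0.1785, 0.2608], [0.5486, 0.1785, 0.2609]]
[-0.11319879 -0.2350065   0.44364179] [0.54859828 0.17847697 0.26097519] 0.0191294375175003
```

View pics/w4c.png

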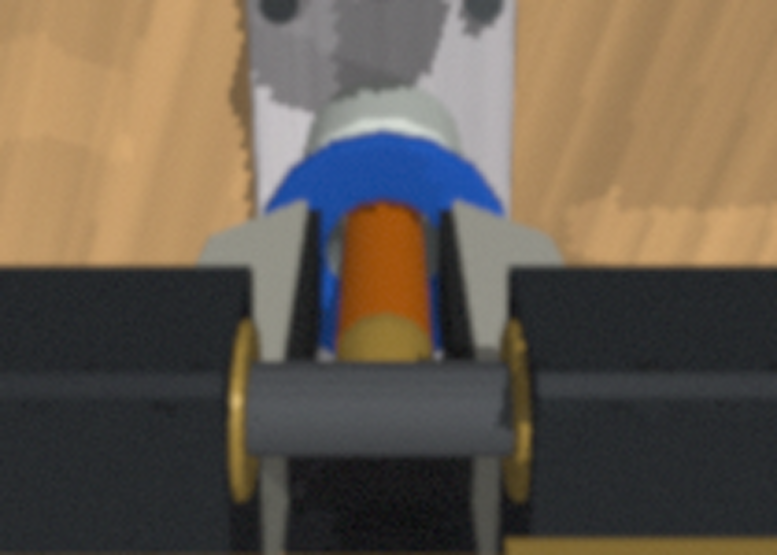

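Centred now: tube at column ~385, gap centre ~382. Pressing again.

```bash
python3 -m jog '[{"fingers":0.79,"x":0.6,"y":0,"z":0,"spin":0},{"fingers":0.79,"x":1.1,"y":0,"z":0,"spin":0},{"fingers":0.79,"x":1.1,"y":0,"z":0,"spin":0},{"fingers":0.79,"x":1.1,"y":0,"z":0,"spin":0}]'
python3 - <<'E'
from h import *
F=[]
for i in range(4): cam("wrist");o=robot.observe();F.append(o["contact_force"])
print(np.mean(F,0),o["tool_pos"],o["opening"])
E
```

```text
time: 9.18
tool_pos: [0.5489, 0.1786, 0.2514]
tool_rot: [-0.091, 1.569, 0.215]
contact_force: [-2.2, -0.4, 10.4]
opening: 0.0198
[-1.92435487 -0.390079    9.80299615] [0.54888444 0.17857644 0.2514154 ] 0.019157129198212428
```

```bash
python3 -m jog '[{"fingers":0.79,"x":0.14,"y":0,"z":0,"spin":0},{"fingers":0.9,"x":0.14,"y":0,"z":0,"spin":0},{"fingers":0.95,"x":0.14,"y":0,"z":0,"spin":0},{"fingers":0.95,"x":0.14,"y":0,"z":0,"spin":0},{"fingers":0.95,"x":0.14,"y":0,"z":0,"spin":0}]' 35
python3 - <<'E'
from h import *
F=[]
for i in range(4): cam("wrist");o=robot.observe();F.append(o["contact_force"])
print(np.mean(F,0),o["tool_pos"],o["opening"])
E
```

```text
time: 10.0
tool_pos: [0.5482, 0.1784, 0.2498]
tool_rot: [-3.076, 1.57, -2.77]
contact_force: [-5.0, -2.2, 12.0]
opening: 0.0131
[-5.1631708  -1.09784734 11.56124054] [0.54820686 0.17838823 0.2498045 ] 0.013472996203839809
```

Gripped at 13.5 mm opening with the ring down. Now drawing up.

```bash
python3 -m jog '[{"fingers":0.95,"x":-0.4,"y":0,"z":0,"spin":0},{"fingers":0.95,"x":-0.8,"y":0,"z":0,"spin":0},{"fingers":0.95,"x":-1.2,"y":0,"z":0,"spin":0}]'
python3 -m jog '[{"fingers":0.95,"x":-0.5,"y":0,"z":0,"spin":0},{"fingers":0.95,"x":-1.0,"y":0,"z":0,"spin":0},{"fingers":0.95,"x":-1.5,"y":0,"z":0,"spin":0}]'
```

```text
time: 10.58
tool_pos: [0.5487, 0.1785, 0.26]
tool_rot: [2.777, 1.57, 3.083]
contact_force: [2.5, -0.0, -3.1]
opening: 0.0136
time: 10.95
tool_pos: [0.5486, 0.1785, 0.2765]
tool_rot: [0.477, 1.571, 0.784]
contact_force: [0.4, -0.3, -0.1]
opening: 0.0133
```

```bash
python3 -m jog '[{"fingers":0.95,"x":-2,"y":0,"z":0,"spin":0},{"fingers":0.95,"x":-4,"y":0,"z":0,"spin":0},{"fingers":0.95,"x":-6,"y":0,"z":0,"spin":0},{"fingers":0.95,"x":-8,"y":0,"z":0,"spin":0},{"fingers":0.95,"x":-8,"y":0,"z":0,"spin":0}]'
python3 - <<'E'
from h import *
p=cam("scene");save(p,"s4");o=robot.observe();print(o["tool_pos"],o["opening"],tool().round(3))
q=proj(p,o["tool_pos"]-[0,0,.17]);print(q)
x,y=q.astype(int);a=cv2.resize(p["color"][max(0,y-90):y+90,x-110:x+110],None,fx=3,fy=3);cv2.imwrite("pics/s4c.png",cv2.cvtColor(a,cv2.COLOR_RGB2BGR))
t=cam("top");save(t,"t4")
for k in("rack_socket","spare_mid"):
  for n,p in(("s",p),("t",t)):
    print(n,k,[(np.round(r["xy"],1),round(r["conf"],2),atz(p,r["xy"],.04 if k[0]=="r" else .057).round(3)) for r in robot.look_for(k,p)[:2]])
print(atz(t,(371.7,196.1),.04))
E
```

```text
time: 11.58
tool_pos: [0.5488, 0.1785, 0.3577]
tool_rot: [-0.109, 1.567, 0.197]
contact_force: [0.4, 0.1, -1.3]
opening: 0.0135
[0.54855413 0.17844401 0.35635672] 0.013591886612206568 [[ 0.001 -0.302  0.953  0.549]
 [ 0.     0.953  0.302  0.178]
 [-1.    -0.     0.001  0.356]
 [ 0.     0.     0.     1.   ]]
[389.63451724 137.09542959]
s rack_socket [(array([263. , 254.2]), 0.89, array([ 0.557, -0.211,  0.04 ]))]
t rack_socket [(array([381.9, 202.8]), 0.82, array([ 0.527, -0.191,  0.04 ])), (array([447.9, 235. ]), 0.35, array([ 0.435, -0.382,  0.04 ]))]
s spare_mid [(array([392.9, 206.5]), 0.47, array([ 0.514, -0.221,  0.057]))]
t spare_mid [(array([392.9, 206.5]), 0.47, array([ 0.514, -0.221,  0.057]))]
[ 0.54585459 -0.16165737  0.04      ]
```

View pics/s4c.png

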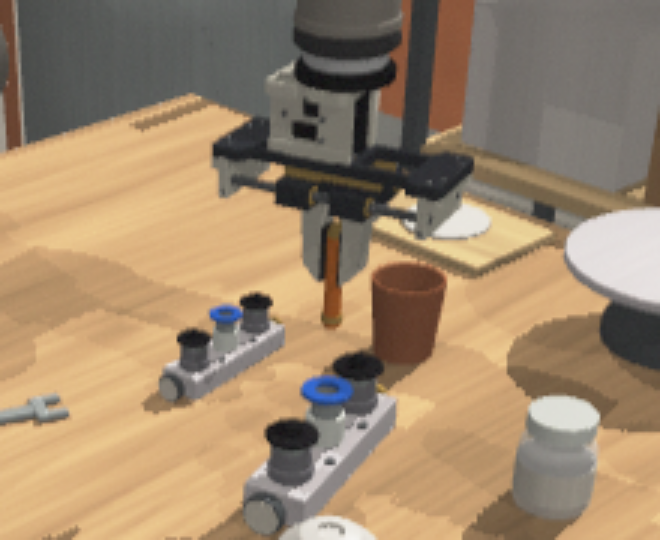

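The tube is out, held straight, with its foot about 0.136 m above the table. Now over the rack.

```bash
python3 -m jog '[{"fingers":0.95,"x":0,"y":-5,"z":-1.6,"spin":0},{"fingers":0.95,"x":0,"y":-10.5,"z":-3.4,"spin":0},{"fingers":0.95,"x":0,"y":-16,"z":-5.2,"spin":0},{"fingers":0.95,"x":0,"y":-21.5,"z":-7,"spin":0},{"fingers":0.95,"x":0,"y":-26.5,"z":-8.7,"spin":0}]'
python3 -m jog '[{"fingers":0.95,"x":0,"y":-3.5,"z":-1.2,"spin":0},{"fingers":0.95,"x":0,"y":-5.8,"z":-1.85,"spin":0},{"fingers":0.95,"x":0,"y":-5.8,"z":-1.85,"spin":0},{"fingers":0.95,"x":0,"y":-5.8,"z":-1.85,"spin":0}]'
python3 - <<'E'
from h import *
p=settle();save(p,"w5");o=robot.observe();print(o["contact_force"],o["opening"])
print("axis@.04",proj(p,np.append(p["W"][:2,3],.04)),"foot",proj(p,p["W"][:3,3]-[0,0,.22]))
print([(np.round(r["xy"],1),r["conf"],atz(p,r["xy"],.04)) for r in robot.look_for("rack_socket",p)[:2]])
E
```

```text
time: 12.5
tool_pos: [0.5454, -0.1024, 0.3554]
tool_rot: [2.372, 1.57, 2.679]
contact_force: [0.7, 0.7, -0.6]
opening: 0.0132
time: 13.0
tool_pos: [0.5455, -0.1606, 0.3555]
tool_rot: [2.0, 1.57, 2.307]
contact_force: [0.8, -0.1, -0.2]
opening: 0.0131
tcp [[0.5455, -0.1606, 0.3555], [0.5456, -0.1604, 0.3556], [0.5456, -0.1602, 0.3557], [0.5456, -0.1602, 0.3558]]
[-0.40150173 -0.62868006 -1.33047545] 0.013195527939501083
axis@.04 [312.93531882 190.91007059] foot [313.13758792 224.60080577]
[(array([301. , 201.3]), 0.6, array([ 0.53669349, -0.17552845,  0.04      ]))]
```

View pics/w5.png

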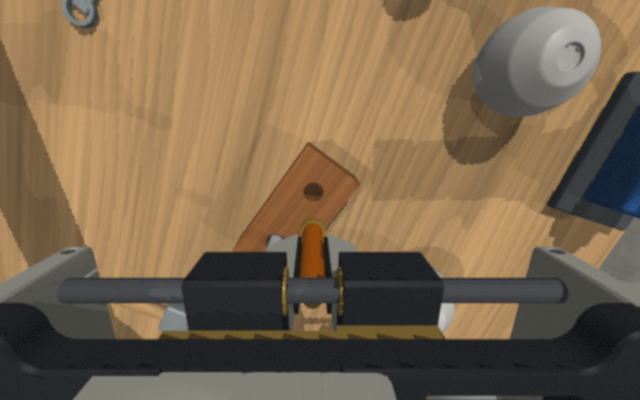

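The hole is at (313.5,191), against a predicted tool axis of (312.9,190.9), so it is nearly aligned. Going down part way for a fine measure.

```bash
python3 -m jog '[{"fingers":0.95,"x":3,"y":0,"z":0,"spin":0},{"fingers":0.95,"x":5,"y":0,"z":0,"spin":0},{"fingers":0.95,"x":5,"y":0,"z":0,"spin":0},{"fingers":0.95,"x":5,"y":0,"z":0,"spin":0}]'
python3 - <<'E'
from h import *
p=settle();save(p,"w6");W=p["W"]
q=proj(p,np.append(W[:2,3],.04));f=proj(p,W[:3,3]-[0,0,.22]);print("axis",q,"foot",f,proj(p,W[:3,3]-[0,0,.2115]))
im=p["color"];v=im.max(2).astype(int)
c,st,m=blob(v<75,q,25);hull=cv2.convexHull(np.argwhere(m)[:,::-1].astype(np.int32));e=cv2.fitEllipse(hull);print("hole",c,st,e)
h=np.append(0,0);X=atz(p,e[0],.04);print(X,"tool shift mm",(W[:3,:3].T@(X-W[:3,3])*1000).round(1))
cv2.imwrite("pics/w6c.png",cv2.cvtColor(cv2.resize(im[150:300,240:390],None,fx=4,fy=4,interpolation=2),cv2.COLOR_RGB2BGR))
E
```

```text
time: 13.75
tool_pos: [0.5459, -0.1612, 0.3068]
tool_rot: [-0.652, 1.569, -0.345]
contact_force: [0.6, 0.2, -0.3]
opening: 0.0134
tcp [[0.5459, -0.1612, 0.3068], [0.5459, -0.1613, 0.307], [0.5459, -0.1613, 0.3071], [0.5458, -0.1613, 0.3069]]
axis [312.52768698 204.58557775] foot [312.64699514 224.09016117] [312.67411018 228.522947  ]
hole [313.19791667 201.75      ] [303 195  21  14 192] ((313.3559265136719, 202.46945190429688), (14.171198844909668, 20.10384178161621), 99.51892852783203)
[ 0.54597238 -0.15908876  0.04      ] tool shift mm [267.    2.3   0.4]
```

View pics/w6c.png

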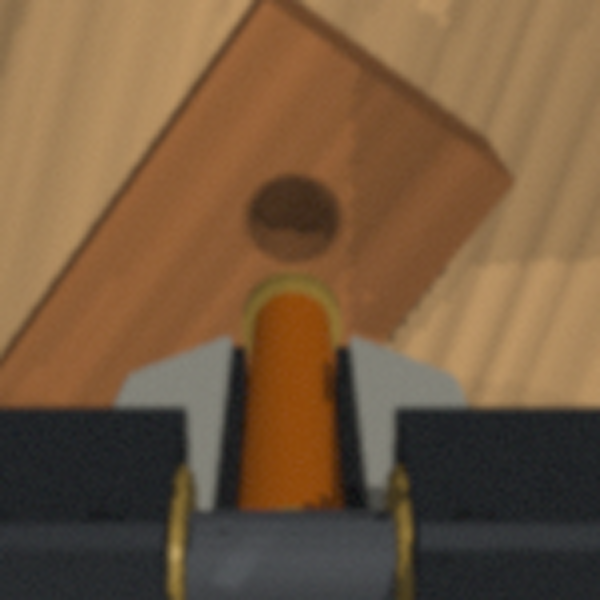

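Fitting the rim by eye, the hole centre is (313.4,204.4) and the bead centre is column ~313.0, about 0.5 mm off. Going down to foot ≈ 52 mm for one closer check.

```bash
python3 -m jog '[{"fingers":0.95,"x":2,"y":0,"z":0.05,"spin":0},{"fingers":0.95,"x":3.5,"y":0,"z":0.05,"spin":0},{"fingers":0.95,"x":3.5,"y":0,"z":0.05,"spin":0},{"fingers":0.95,"x":3.5,"y":0,"z":0.05,"spin":0}]'
python3 - <<'E'
from h import *
p=settle();W=p["W"];o=robot.observe();print(o["contact_force"])
def circ(c,r):
    t=np.linspace(0,2*np.pi,60);return np.array([proj(p,c+r*(np.cos(a)*W[:3,1]+np.sin(a)*W[:3,2])) for a in t])
A=np.append(W[:2,3],0);H=circ(A+[0,0,.04],.0105);F=W[2,3]-.22
B=np.vstack([circ(A+[0,0,F+.006],.009),circ(A+[0,0,F+.011],.009)])
print("hole pred cols",H[:,0].min(),H[:,0].max(),"rows",H[:,1].min(),H[:,1].max());print("bead cols",B[:,0].min(),B[:,0].max(),"toprow",B[:,1].min())
im=cv2.cvtColor(cv2.resize(p["color"][170:280,260:370],None,fx=5,fy=5,interpolation=2),cv2.COLOR_RGB2BGR);save(p,"w7")
cv2.polylines(im,[np.int32((H-[260,170]+.5)*5)],True,(0,255,0),1)
cv2.polylines(im,[np.int32((B[:60]-[260,170]+.5)*5)],True,(255,255,0),1)
cv2.imwrite("pics/w7c.png",im)
E
```

```text
time: 14.45
tool_pos: [0.5462, -0.1612, 0.2713]
tool_rot: [-0.577, 1.57, -0.271]
contact_force: [-0.3, 0.4, -0.2]
opening: 0.0134
tcp [[0.5462, -0.1612, 0.2713], [0.5463, -0.1612, 0.2715], [0.5463, -0.1612, 0.2716], [0.5462, -0.1612, 0.2716]]
[ 0.49949848 -0.24262693 -0.86920701]
hole pred cols 299.61076012743735 325.9360969247859 rows 206.25413673466852 230.86042092111714
bead cols 300.3763767333388 325.30768024509365 toprow 215.89404365342165
```

View pics/w7c.png

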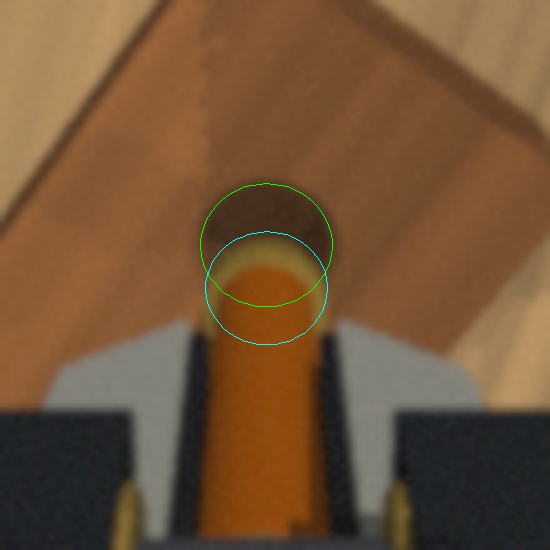

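The projected hole (green) lies on the real one, and the bead sits about 0.5 mm low, i.e. toward -y. Inserting with a small +y trim.

```bash
python3 -m jog '[{"fingers":0.95,"x":0.9,"y":0.04,"z":0,"spin":0},{"fingers":0.95,"x":1.2,"y":0.04,"z":0,"spin":0},{"fingers":0.95,"x":1.5,"y":0.04,"z":0,"spin":0},{"fingers":0.95,"x":1.8,"y":0.04,"z":0,"spin":0},{"fingers":0.95,"x":1.8,"y":0.04,"z":0,"spin":0}]'
```

```text
time: 15.28
tool_pos: [0.5459, -0.1607, 0.2526]
tool_rot: [2.271, 1.57, 2.578]
contact_force: [0.5, -0.8, 0.4]
opening: 0.0134
```

It's in with no force. Lowering on toward the floor.

```bash
python3 -m jog '[{"fingers":0.95,"x":0.6,"y":0,"z":0,"spin":0},{"fingers":0.95,"x":1.2,"y":0,"z":0,"spin":0},{"fingers":0.95,"x":1.7,"y":0,"z":0,"spin":0},{"fingers":0.95,"x":1.9,"y":0,"z":0,"spin":0},{"fingers":0.95,"x":1.9,"y":0,"z":0,"spin":0}]'
python3 -m jog '[{"fingers":0.95,"x":0.1,"y":0,"z":0,"spin":0},{"fingers":0.95,"x":0.2,"y":0,"z":0,"spin":0},{"fingers":0.95,"x":0.2,"y":0,"z":0,"spin":0}]'
```

```text
time: 15.9
tool_pos: [0.5459, -0.1607, 0.2337]
tool_rot: [2.087, 1.57, 2.393]
contact_force: [0.0, 0.0, -0.6]
opening: 0.0132
time: 16.27
tool_pos: [0.5459, -0.1607, 0.2319]
tool_rot: [0.79, 1.571, 1.097]
contact_force: [0.2, 0.5, 0.4]
opening: 0.0133
```

```bash
python3 -m jog '[{"fingers":0.95,"x":0.1,"y":0,"z":0,"spin":0},{"fingers":0.95,"x":0.15,"y":0,"z":0,"spin":0},{"fingers":0.95,"x":0.15,"y":0,"z":0,"spin":0}]'
```

```text
time: 16.65
tool_pos: [0.546, -0.1608, 0.2316]
tool_rot: [-0.715, 1.57, -0.408]
contact_force: [-2.5, 0.6, 8.8]
opening: 0.0136
```

The floor was felt at TCP z 0.2317, expected 0.232. Relax, release and retreat straight up.

```bash
python3 -m jog '[{"fingers":0.95,"x":-0.12,"y":0,"z":0,"spin":0},{"fingers":0.8,"x":-0.12,"y":0,"z":0,"spin":0},{"fingers":0.6,"x":-0.12,"y":0,"z":0,"spin":0},{"fingers":0.5,"x":-0.12,"y":0,"z":0,"spin":0},{"fingers":0.5,"x":-0.12,"y":0,"z":0,"spin":0}]'
python3 -m jog '[{"fingers":0.5,"x":-1,"y":0,"z":0,"spin":0},{"fingers":0.5,"x":-4,"y":0,"z":0,"spin":0},{"fingers":0.5,"x":-8,"y":0,"z":0,"spin":0},{"fingers":0.5,"x":-12,"y":0,"z":0,"spin":0},{"fingers":0.5,"x":-15,"y":0,"z":0,"spin":0}]'
python3 - <<'E'
from h import *
p=settle();p=cam("scene");save(p,"s8");o=robot.observe();print(o["contact_force"],o["opening"])
X=np.array([.546,-.1605,0]);print("tip pred",proj(p,X+[0,0,.102]),"mouth",proj(p,X+[0,0,.04]))
a=cv2.resize(p["color"][190:310,170:330],None,fx=4.5,fy=4.5,interpolation=2)
q=(proj(p,X+[0,0,.102])-[170,190]+.5)*4.5;cv2.drawMarker(a,tuple(int(i) for i in q),(0,255,0),0,12,1)
cv2.imwrite("pics/s8c.png",cv2.cvtColor(a,cv2.COLOR_RGB2BGR))
E
```

```text
time: 17.27
tool_pos: [0.5459, -0.1608, 0.2315]
tool_rot: [1.827, 1.571, 2.134]
contact_force: [-0.5, 0.4, -1.0]
opening: 0.0431
time: 17.9
tool_pos: [0.5458, -0.1607, 0.3844]
tool_rot: [-0.69, 1.568, -0.383]
contact_force: [0.2, -0.4, -0.3]
opening: 0.0456
tcp [[0.5458, -0.1607, 0.3844], [0.5464, -0.1609, 0.3883], [0.5463, -0.1609, 0.3862], [0.546, -0.1608, 0.3838]]
[-0.55839515  0.00917307 -0.79048668] 0.04601525857222736
tip pred [277.20055326 219.17927845] mouth [279.09367444 242.30603677]
```

View pics/s8c.png

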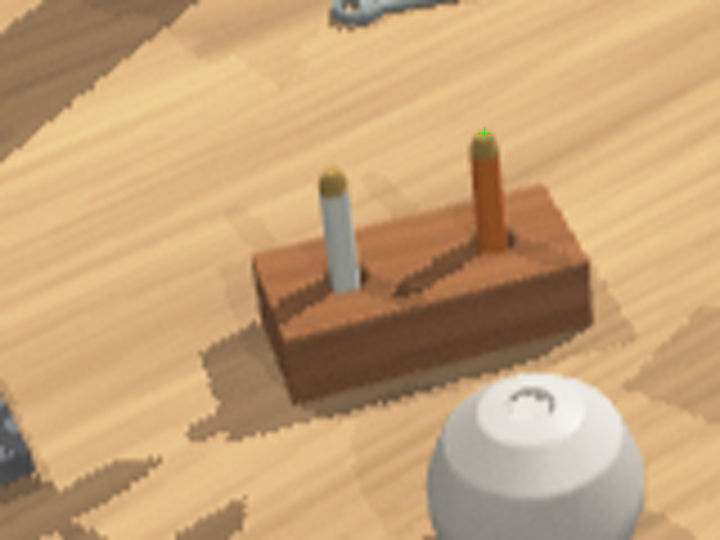

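The orange tube stands upright in the free hole, its tip at the predicted seated height (green cross) and as high as the spare's. The gripper is clear, so I'm handing in.

```bash
python3 -c "
from cell import robot
print(robot.hand_in())"
```

```text
the job is handed in; nothing more can be done
None
```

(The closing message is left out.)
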